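# Slide the shoe brush home into its rack bay

### The job

The shoe brush has been left lying on its back on the ledge in front of the plywood shoe-care rack. With the fingertips only, push it gently along the ledge, end first, in between the two dividers of the narrow middle bay until its leading end rests against the back board; do not pinch it or lift it off the ledge. Leave the small brush, the polish tin, the bottle and the lidded tin where they are.

Things in the scene. Friction and masses are not known exactly. Their poses are not given: they have to be found in the camera images.
- brush: loose shoe brush to put away, about 0.15 kg, on its back, bristles up. Pale beech stock 140 mm long, 50 wide, 22 thick, straight upright sides, plan corners rounded by 11 mm; dark bristles 20 mm higher, 6 mm in from the wood's edge. Origin: centre of its underside. x along its length (either end may lead), y across, z up. Starts up to 30 degrees askew to the bay
- rack: open-topped plywood rack fixed to the ledge, 40 mm high, no floor. Four dividers 12 mm thick with half-round front edges make three bays 120 mm deep: the middle one 55 mm wide, the outer two 80 mm, centred at y = -79.5 and +79.5 mm. Origin: at ledge height in the middle bay's mouth, half-way between its dividers, level with their front edges. x straight into the bay, y across, z up
- bay_end (a point): far end of the middle bay: on the face of the 12 mm thick back board, midway between the two dividers, at ledge height; 120 mm into the bay from the mouth. Axes as the rack's. With the brush home its leading end meets this face, its centre is 70 mm short of it, and its outer end stands 20 mm out in front of the dividers
- small_brush: bystander: small shoe brush, 105 x 36 mm and 36 mm high, bristles up, parked lengthwise in one outer bay of the rack. Origin: centre of its underside
- polish_tin: bystander: flat round polish tin, 74 mm across and 25 mm high, in the other outer bay of the rack. Origin: centre of its underside
- bottle: bystander: closed white plastic bottle, 68 mm across and 190 mm high, standing on the ledge beyond the rack. Origin: centre of its underside
- tin: bystander: lidded steel tin, 88 mm across and 97 mm high, standing on the ledge on the robot's right. Origin: centre of its underside

How it is judged:
On the way:
1. the brush has its leading end between the two dividers of the middle bay (x of brush in the frame of rack between -0.05 and 0.04 m and y of brush in the frame of rack between -0.012 and 0.012 m and angle between the x axis of brush and the x axis of rack, either way round below 0.2 rad), for 0.05 s.
At the end, for the whole second after the job is handed in: the brush lies flat on the ledge, bristles up, at rest in the middle bay, lengthwise between the two dividers, its leading end within 5 mm of the back board (x of brush in the frame of rack between 0.045 and 0.055 m and y of brush in the frame of rack between -0.006 and 0.006 m and angle between the x axis of brush and the x axis of rack, either way round below 0.1 rad and height (world z) of brush below 0.004 m and angle between brush's own z axis and vertical below 0.06 rad and linear speed of brush below 0.01 m/s); the robot touches nothing.
It fails at once if the brush is lifted more than 8 mm off the ledge or tipped up (height (world z) of brush above 0.008 m or angle between brush's own z axis and vertical above 0.2 rad).
It fails at once if the brush is pinched or rammed: more than 35 N between the fingers and the brush before it reaches the back board, or more than 70 N against the board ((contact force between the fingers and brush above 35 N and x of brush in the frame of rack below 0.045 m) or contact force between the fingers and brush above 70 N).
It fails at once if the arm or the gripper's body, not the fingers, pushes the brush (contact force between the arm and brush above 3 N).
It fails at once if the small brush or the polish tin is moved more than 12 mm (distance of any of small_brush, polish_tin from where it was at the start of the episode above 0.012 m).
It fails at once if the bottle or the lidded tin is moved more than 15 mm (distance of any of bottle, tin from where it was at the start of the episode above 0.015 m).
It also fails if it takes over 64 s, if anything falls off the work surface, if the arm or the gripper's body presses on something with over 40 N, if the wrist force passes 120 N, or if a joint passes its speed limit or range.

### The arm

A 7-joint arm with a two-finger parallel gripper is mounted at the origin on the work surface. World frame = base frame: x ahead of the robot, y to its left, z up, the work surface at z = 0. Lengths are in m, angles in rad, forces in N, time in s.
With the tool pointing down it reaches from about 0.4 to 0.85 m from the base axis. Payload 4.5 kg.
Tool frame: the origin (TCP) lies midway between the tips of the shut fingers; the grasp point (between the pads) lies 19 mm behind it; z points along the fingers, y is the line along which they close (so a half turn about z gives the same grasp; the last joint's range is limited). The gripper opens to 88 mm and grips with 3 to 60 N. Pads are 18 mm wide; open, the fingers measure 123 mm over their backs; the gripper's body (75 mm by 187 mm) begins 45 mm behind the grasp point.
Start: joints at [-1.251, 0.689, -0.195, 1.565, 0.157, 0.902, -0.215], TCP at [0.176, 0.6, 0.239] pointing down, gripper open.
Joint ranges: [-3.01, 3.01], [-0.46, 2.08], [-1.47, 1.51], [0.13, 2.56], [-1, 4.14], [0.04, 2.09], [-2.66, 2.66]. Speed limits (rad/s): [2.57, 2.57, 3.14, 3.14, 3.14, 3.14, 3.14].

### API

Orientations are given as a unit quaternion [x, y, z, w].
In Python, from plant import r gives the robot as it stands. The module is installed in compiled form; this text tells all that it offers.
- The arm moves only by the tool step_arm, never from a script. Its argument "series" is a list of rows, each a list of 7 numbers: the shift along the world's x, y, z in mm, then the turn, a rotation vector about the world's x, y, z in rad, then the closure, from 0 (fully open) to 1 (shut). A call has 1 to 20 rows; each row shifts and turns the commanded pose from where the row before left it; what a row does not reach is not made up. A row lasts 1/10 s, in which the tool goes at most 50 mm and 8.59 degrees, less where a joint would pass 70% of its speed; a pose out of reach is approached as far as the arm can. A call is refused whole if a number of a shift passes 50 or a number of a turn 0.15, either way. A call with a gripper value outside its range is refused whole. The fingers move at their own pace and stop on an object; "force" is the grip in N (left out, the last holds). Time passes only in rows, so rows that do not move let the fingers close. It gives the time, the measured TCP pose, the force, the opening and the grip force at its end, in the units of the state.
- r.get_state(): the state, without advancing time (a new reading comes with each control period).
- r.snapshot(name): name is "side" or "top" or "wrist"; returns (picture, depth): 480x640x3 uint8, blue, green, red; 480x640 float32, m along the optical axis (not along the pixel's ray), 0 where there is no reading.
- r.get_calibration(name): a dict with "intrinsics" (3x3 intrinsics, pixels), "pose" (4x4, takes a point from camera to world coordinates). Camera axes: x right, y up, looking along -z (the intrinsics and any distortion apply to the point x, -y, -z); pixel columns grow to the right and rows downward; lengths in m; the calibration is good to about 2 mm. A picture is of the moment at which its call begins: read the wrist's pose just before it. get_calibration takes no time and is no camera call; for the wrist camera it gives the pose at the moment of the call.
- r.finish_job(): hands the job in; it is judged then, once.
The state is a dict: "clock": time; "q": joint angles; "qd": joint speeds; "joint_torque": joint torques, N m; "tool_pos": TCP position; "eef_rot": TCP orientation; "contact_force": force on the tool from outside, world axes, zero at the start; "moment": the same for the moment, N m; "opening": opening from 0.0 (shut) to 1.0 (fully open); "finger_force": force on a finger pad.
Only numpy, scipy, OpenCV 4.12 (cv2) and the standard library are available. Lean on these libraries where they do the work, as an engineer would, in place of code of your own. Each camera call takes 0.05 s, during which the arm holds its last target. There are 200 camera calls.

## Working session

There is one attempt and no reset: what is moved stays moved. The work goes in short steps, Python scripts to look and compute and a tool call to move; the robot and the scene stay as the last step left them, time stands still between calls to the robot, and variables do not carry over. Pictures are saved under pics/ and viewed, at most 10 in all, crops included, and the job is handed in when it is done.

Besides the shell and the picture viewer there is one more tool, called by a JSON object that holds its "fn" and its "kwargs", one argument or row to a line. step_arm: Moves the arm, as the interface text tells. Its arguments: {"type":"object","properties":{"series":{"type":"array"},"force":{"type":"number"}},"required":["series"]}

```bash
mkdir -p pics; cat > h.py <<'E'
import numpy as np, cv2
from plant import r
def ray(c,u,v,z):
    K=np.array(c["intrinsics"]);T=np.array(c["pose"])
    d=T[:3,:3]@np.array([(u-K[0,2])/K[0,0],-(v-K[1,2])/K[1,1],-1]);o=T[:3,3]
    return o+d*(z-o[2])/d[2]
def cloud(c,D):
    K=np.array(c["intrinsics"]);T=np.array(c["pose"])
    v,u=np.mgrid[:480,:640]
    p=np.stack([(u-K[0,2])/K[0,0]*D,-(v-K[1,2])/K[1,1]*D,-D],-1)
    return p@T[:3,:3].T+T[:3,3]
E
python3 - <<'E'
from h import *
for n in("top","side"):
    c=r.get_calibration(n);p,D=r.snapshot(n);cv2.imwrite(f"pics/{n}0.png",p);np.savez(f"{n}0.npz",p=p,D=D,K=c["intrinsics"],T=c["pose"]);print(n,c)
s=r.get_state();print(s)
E
```

```text
top {'intrinsics': array([[476.75299857,   0.        , 322.44278534],
       [  0.        , 476.75299857, 244.59305461],
       [  0.        ,   0.        ,   1.        ]]), 'pose': array([[-2.87622298e-02,  9.97140065e-01, -6.98886645e-02,
         4.94292314e-01],
       [-9.99345332e-01, -3.02199946e-02, -1.98911693e-02,
        -1.64062240e-04],
       [-2.19463169e-02,  6.92707962e-02,  9.97356464e-01,
         1.17668052e+00],
       [ 0.00000000e+00,  0.00000000e+00,  0.00000000e+00,
         1.00000000e+00]])}
side {'intrinsics': array([[492.88083519,   0.        , 310.98198855],
       [  0.        , 492.88083519, 242.89737453],
       [  0.        ,   0.        ,   1.        ]]), 'pose': array([[ 0.69502854,  0.38599987, -0.60658011, -0.02654818],
       [-0.71897678,  0.37639488, -0.58429383, -0.57169213],
       [ 0.00277631,  0.8422179 ,  0.53913013,  0.559158  ],
       [ 0.        ,  0.        ,  0.        ,  1.        ]])}
{'clock': 0.1, 'q': array([-1.25116273,  0.68988052, -0.19449897,  1.56620022,  0.15729729,
        0.9025079 , -0.21511384]), 'qd': array([-0.00194685, -0.00223322, -0.00029661, -0.00200847, -0.00018154,
       -0.00030967, -0.00028685]), 'joint_torque': array([-2.40911657e-03, -5.28495526e+01, -1.27140865e+00, -1.53834969e+01,
       -5.25740383e-02,  1.91638661e-03,  3.62641356e-05]), 'tool_pos': array([0.17612071, 0.59910008, 0.23801253]), 'eef_rot': array([ 1.42411132e-01,  9.89807266e-01, -8.02129696e-04, -4.96468199e-05]), 'contact_force': array([-0.40298943, -0.11114254,  0.43174748]), 'moment': array([ 0.03582055, -0.00912765,  0.01362403]), 'finger_force': 0.0, 'opening': 0.9984659114209304}
```

View pics/top0.png

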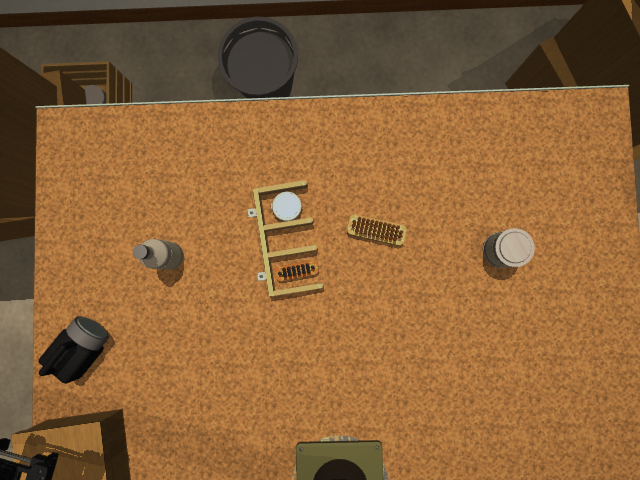

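View pics/side0.png

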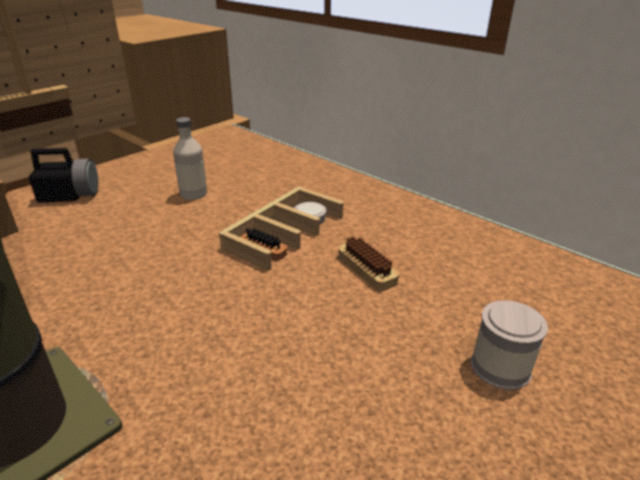

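The top view has the rack opening to the right (−y): back board from (255,190) to (271,296), middle-bay divider tips at about (313,221) and (317,249). The brush spans (349,225) to (405,238). The side view agrees and the space around it is clear.

```bash
cat >> h.py <<'E'
def measure_brush(c,p,D,roi):
    P=cloud(c,D);x0,x1,y0,y1=roi
    m=(P[...,0]>x0)&(P[...,0]<x1)&(P[...,1]>y0)&(P[...,1]<y1)&(P[...,2]>.012)&(P[...,2]<.06)&(D>0)
    n,l,st,_=cv2.connectedComponentsWithStats(m.astype(np.uint8));k=1+st[1:,4].argmax()
    m=l==k
    cn=max(cv2.findContours(m.astype(np.uint8),cv2.RETR_EXTERNAL,cv2.CHAIN_APPROX_NONE)[0],key=len)[:,0]
    w=np.array([ray(c,u,v,.022)[:2] for u,v in cn],np.float32)
    return cv2.minAreaRect(w*1000),P[m],st[k]
E
python3 - <<'E'
from h import *
d=np.load("top0.npz");c=dict(intrinsics=d["K"],pose=d["T"])
P=cloud(c,d["D"])
print("table z",np.median(P[300:400,250:400,2]))
rect,Q,st=measure_brush(c,d["p"],d["D"],(.45,.62,-.22,-.03));print("brush",rect,st,np.percentile(Q[:,2],[5,50,95]))
# rack: top-surface points
D=d["D"];m=(P[...,2]>.028)&(P[...,2]<.055)&(P[...,0]>.35)&(P[...,0]<.7)&(P[...,1]>-.02)&(P[...,1]<.2)
hsv=cv2.cvtColor(d["p"],cv2.COLOR_BGR2HSV)
cv2.imwrite("pics/m.png",cv2.resize(np.hstack([d["p"][170:310,240:420],cv2.cvtColor((m*255).astype(np.uint8),cv2.COLOR_GRAY2BGR)[170:310,240:420]]),None,fx=2.2,fy=2.2))
for nm,u,v in[("Ltip",313,221),("Rtip",317,249),("bL",255,190),("bR",271,296),("tipo1",307,184),("tipo2",323,288)]:print(nm,ray(c,u,v,.04))
print("rack z",np.percentile(P[m][:,2],[5,50,95]),cv2.minAreaRect((P[m][:,:2]*1000).astype(np.float32)))
E
```

```text
table z -2.0657726929829145e-05
brush ((597.075439453125, -107.77778625488281), (140.5561981201172, 48.674583435058594), 88.2093734741211) [347 224  59  21 886] [0.01893374 0.02539457 0.04489453]
Ltip [0.63136273 0.04352909 0.04      ]
Rtip [0.56378622 0.03581271 0.04      ]
bL [0.71111369 0.1816929  0.04      ]
bR [0.45514276 0.14835499 0.04      ]
tipo1 [0.72160977 0.05555226 0.04      ]
tipo2 [0.47058723 0.02415599 0.04      ]
rack z [0.02993337 0.03912534 0.04345569] ((585.3651123046875, 104.5497817993164), (245.3878173828125, 131.853271484375), 7.517245292663574)
```

View pics/m.png

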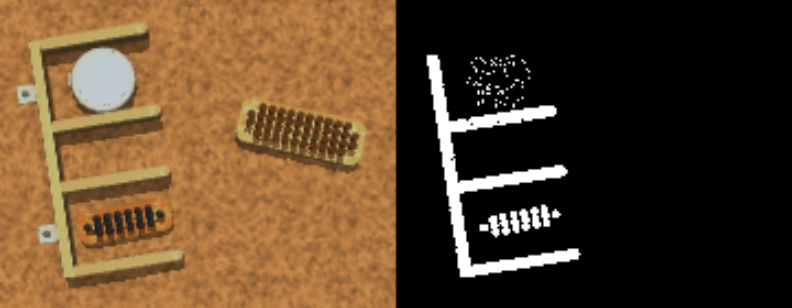

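The picture shows the rack and the brush clearly, but my x limits clipped both (rack at 0.7, brush at 0.62). I'll widen them and repeat.

```bash
cat >> h.py <<'E'
def rack_local(pt,R):  # R=(x,y,th) mm
    a=R[2];d=np.array(pt)-np.array(R[:2]);return d@[np.cos(a),np.sin(a)],d@[-np.sin(a),np.cos(a)]
E
python3 - <<'E'
from h import *
d=np.load("top0.npz");c=dict(intrinsics=d["K"],pose=d["T"]);D=d["D"]
P=cloud(c,D)
rect,Q,st=measure_brush(c,d["p"],D,(.45,.72,-.25,-.02));print("brush",rect,cv2.boxPoints(rect),st)
m=(P[...,2]>.028)&(P[...,2]<.055)&(P[...,0]>.35)&(P[...,0]<.8)&(P[...,1]>-.02)&(P[...,1]<.25)
n,l,s,_=cv2.connectedComponentsWithStats(m.astype(np.uint8));m=l==1+s[1:,4].argmax()
v,u=np.nonzero(m);X=np.array([ray(c,a,b,.04)[:2]*1000 for a,b in zip(u,v)],np.float32)
rect=cv2.minAreaRect(X);print("rack",rect,cv2.boxPoints(rect))
B=cv2.boxPoints(rect);ctr=np.array(rect[0])
# axis into bay: direction of short side toward +y
e=[B[1]-B[0],B[2]-B[1]];e=min(e,key=np.linalg.norm);ax=e/np.linalg.norm(e);ax=ax*np.sign(ax[1]);th=np.arctan2(ax[1],ax[0])
ay=np.array([-ax[1],ax[0]])
L=np.c_[(X-ctr)@ax,(X-ctr)@ay]
sel=(L[:,0]<40)&(L[:,0]>-60)
h=np.histogram(L[sel,1],bins=np.arange(-135,140,3));print([(int(b),int(k)) for k,b in zip(*h) if k])
for lo,hi in((-140,-110),(-45,-20),(20,45),(110,140)):
    q=L[sel&(L[:,1]>lo)&(L[:,1]<hi)]
    if len(q)>5: print(len(q),q.mean(0),np.polyfit(q[:,0],q[:,1],1)[0],np.percentile(q[:,0],[1,99]), L[(L[:,1]>lo)&(L[:,1]<hi),0].min())
print("th",th,"ctr",ctr,"xmax",L[:,0].max())
E
```

```text
brush ((608.4635009765625, -108.83882141113281), (139.84982299804688, 50.9687385559082), 75.48925018310547) [[ 566.27155  -170.14777 ]
 [ 615.61444  -182.91858 ]
 [ 650.65546   -47.529877]
 [ 601.31256   -34.759064]] [ 347  214   59   31 1185]
rack ((594.04345703125, 105.63607788085938), (262.8923645019531, 131.9449005126953), 7.60297155380249) [[455.02417  153.63718 ]
 [472.48157   22.852259]
 [733.06274   57.63498 ]
 [715.60535  188.41989 ]]
[(-132, 44), (-129, 50), (-126, 48), (-123, 53), (-120, 47), (-117, 3), (-42, 8), (-39, 51), (-36, 53), (-33, 49), (-30, 51), (-27, 15), (27, 45), (30, 51), (33, 53), (36, 51), (39, 23), (117, 11), (120, 54), (123, 51), (126, 53), (129, 44)]
245 [ -10.16752453 -124.26562074] -0.0020477421381703193 [-58.78662504  38.5851234 ] -65.29928890342762
227 [-10.14255098 -32.80856956] -0.0019487668842464907 [-58.78910387  38.93255239] -64.89851575649527
223 [-10.1804089   33.89393979] -0.0020728270774832643 [-58.80791464  38.57011595] -65.97243383081741
213 [ -9.9991236  125.41609675] 0.0008081627447580205 [-58.48664231  38.4030854 ] -65.57180114273365
th 1.7034937 ctr [594.04345703 105.63607788] xmax 65.97252355505316
```

{"fn": "step_arm", "kwargs": {
  "series": [
    [18, -37.4, 0, 0, 0, -0.0577, 1],
    [18, -37.4, 0, 0, 0, -0.0577, 1],
    [18, -37.4, 0, 0, 0, -0.0577, 1],
    [18, -37.4, 0, 0, 0, -0.0577, 1],
    [18, -37.4, 0, 0, 0, -0.0577, 1],
    [18, -37.4, 0, 0, 0, -0.0577, 1],
    [18, -37.4, 0, 0, 0, -0.0577, 1],
    [18, -37.4, 0, 0, 0, -0.0577, 1],
    [18, -37.4, 0, 0, 0, -0.0577, 1],
    [18, -37.4, 0, 0, 0, -0.0577, 1],
    [18, -37.4, 0, 0, 0, -0.0577, 1],
    [18, -37.4, 0, 0, 0, -0.0577, 1],
    [18, -37.4, 0, 0, 0, -0.0577, 1],
    [18, -37.4, 0, 0, 0, -0.0577, 1],
    [18, -37.4, 0, 0, 0, -0.0577, 1],
    [18, -37.4, 0, 0, 0, -0.0577, 1],
    [18, -37.4, 0, 0, 0, -0.0577, 1],
    [18, -37.4, 0, 0, 0, -0.0577, 1],
    [18, -37.4, 0, 0, 0, -0.0577, 1],
    [18, -37.4, 0, 0, 0, -0.0577, 1]
  ],
  "force": 10
}}

```text
clock: 2.1
tool_pos: [0.5365, -0.1499, 0.2385]
eef_rot: [0.66, 0.751, -0.0, -0.0]
contact_force: [0.7, 0.3, 0.9]
opening: 0.001
finger_force: 0.0
```

{"fn": "step_arm", "kwargs": {
  "series": [
    [0, 0, -27, 0, 0, 0, 1],
    [0, 0, -27, 0, 0, 0, 1],
    [0, 0, -27, 0, 0, 0, 1],
    [0, 0, -27, 0, 0, 0, 1],
    [0, 0, -27, 0, 0, 0, 1],
    [0, 0, -27, 0, 0, 0, 1],
    [0, 0, -27, 0, 0, 0, 1],
    [0, 0, -20, 0, 0, 0, 1],
    [0, 0, -18, 0, 0, 0, 1],
    [0, 0, 0, 0, 0, 0, 1]
  ]
}}

```text
clock: 3.1
tool_pos: [0.5344, -0.1478, 0.0094]
eef_rot: [0.659, 0.752, -0.001, -0.002]
contact_force: [-1.1, -0.9, 0.2]
opening: 0.005
finger_force: 0.0
```

{"fn": "step_arm", "kwargs": {
  "series": [
    [4, 0.5, 0, 0, 0, 0, 1],
    [4, 0.5, 0, 0, 0, 0, 1],
    [4, 0.5, 0, 0, 0, 0, 1],
    [4, 0.5, 0, 0, 0, 0, 1],
    [4, 0.5, 0, 0, 0, 0, 1],
    [4, 0.5, 0, 0, 0, 0, 1],
    [4, 0.5, 0, 0, 0, 0, 1],
    [4, 0.5, 0, 0, 0, 0, 1],
    [4, 0.5, 0, 0, 0, 0, 1],
    [4, 0.5, 0, 0, 0, 0, 1],
    [4, 0.5, 0, 0, 0, 0, 1],
    [0, 0, 0, 0, 0, 0, 1]
  ]
}}

```text
clock: 4.3
tool_pos: [0.5812, -0.1425, 0.0118]
eef_rot: [0.659, 0.752, 0.0, 0.0]
contact_force: [0.1, -0.1, -0.7]
opening: 0.007
finger_force: 0.0
```

{"fn": "step_arm", "kwargs": {
  "series": [
    [-20, -2, 0, 0, 0, 0, 1],
    [-40, -10, 0, 0, 0, 0, 1],
    [-30, -40, 0, 0, 0, 0, 1],
    [0, -40, 0, 0, 0, 0, 1],
    [0, -40, 0, 0, 0, 0, 1],
    [0, 0, 0, 0, 0, 0, 1]
  ]
}}

```text
clock: 4.9
tool_pos: [0.4892, -0.2834, 0.0123]
eef_rot: [0.663, 0.749, -0.002, 0.003]
contact_force: [-0.7, -0.2, 0.3]
opening: 0.007
finger_force: 0.0
```

```bash
cat > b.py <<'E'
import sys
from h import *
n=sys.argv[1];roi=(.45,.75,-.22,float(sys.argv[2]) if len(sys.argv)>2 else -.01)
c=r.get_calibration("top");p,D=r.snapshot("top");cv2.imwrite(f"pics/{n}.png",p[150:350,220:460].repeat(3,0).repeat(3,1))
R=(602.2,40.1,1.702)
rect,Q,st=measure_brush(c,p,D,roi);print(rect,st)
B=cv2.boxPoints(rect);e=max([B[1]-B[0],B[2]-B[1]],key=np.linalg.norm);a=np.arctan2(*e[::-1])
a=(a-R[2]+np.pi/2)%np.pi-np.pi/2
print("local",rack_local(rect[0],R),"angle",np.degrees(a))
t=r.get_state()["tool_pos"]*1000;print("tcp",t,rack_local(t[:2],R))
E
python3 b.py b1
```

```text
((624.0343017578125, -102.6856918334961), (138.38612365722656, 48.93679428100586), 88.18003845214844) [ 345  213   58   21 1198]
local (np.float64(-144.4149970907888), np.float64(-2.9663345881385785)) angle -9.337387
tcp [ 489.70547648 -279.02215156   12.00792218] (np.float64(-301.6619562246452), np.float64(153.27762264187447))
```

View pics/b1.png

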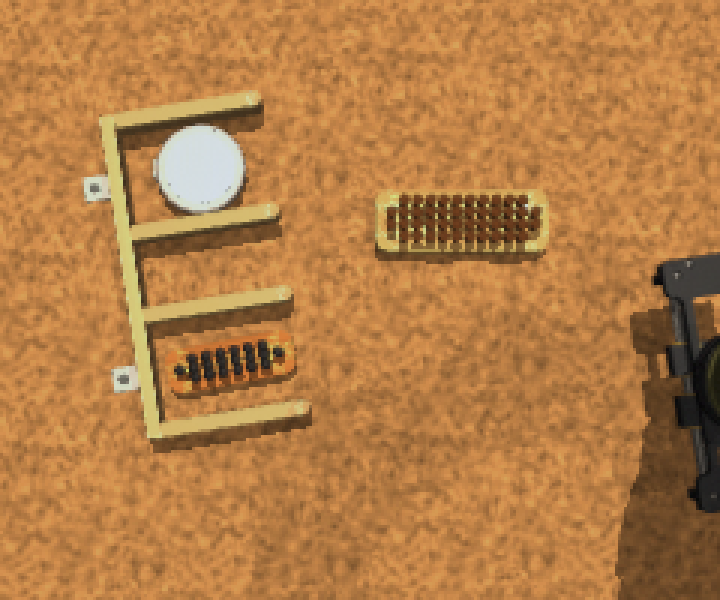

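The brush now sits at rack-frame (−144, −3) mm, −9.3°. In the crop it spans (376,190)–(549,255) and nothing else has moved. Next I push its front end from the far side.

{"fn": "step_arm", "kwargs": {
  "series": [
    [0, 0, 50, 0, 0, 0, 1],
    [0, 0, 50, 0, 0, 0, 1],
    [27.4, 31.8, 0, 0, 0, 0, 1],
    [27.4, 31.8, 0, 0, 0, 0, 1],
    [27.4, 31.8, 0, 0, 0, 0, 1],
    [27.4, 31.8, 0, 0, 0, 0, 1],
    [27.4, 31.8, 0, 0, 0, 0, 1],
    [27.4, 31.8, 0, 0, 0, 0, 1],
    [27.4, 31.8, 0, 0, 0, 0, 1],
    [0, 0, 0, 0, 0, 0, 1],
    [0, 0, 0, 0, 0, 0, 1]
  ]
}}

```text
clock: 6.05
tool_pos: [0.6817, -0.0486, 0.1111]
eef_rot: [0.658, 0.753, 0.0, -0.001]
contact_force: [-1.3, -0.6, -0.9]
opening: 0.005
finger_force: 0.0
```

{"fn": "step_arm", "kwargs": {
  "series": [
    [0, -8, -25, 0, 0, 0, 1],
    [0, 0, -25, 0, 0, 0, 1],
    [0, 0, -25, 0, 0, 0, 1],
    [0, 0, -16, 0, 0, 0, 1],
    [0, 0, -10, 0, 0, 0, 1],
    [0, 0, 0, 0, 0, 0, 1],
    [0, 0, 0, 0, 0, 0, 1]
  ]
}}

```text
clock: 6.75
tool_pos: [0.6824, -0.0604, 0.0115]
eef_rot: [0.659, 0.752, 0.0, 0.0]
contact_force: [0.4, -0.1, 0.1]
opening: 0.005
finger_force: 0.0
```

{"fn": "step_arm", "kwargs": {
  "series": [
    [-3.7, -0.5, 0, 0, 0, 0, 1],
    [-3.7, -0.5, 0, 0, 0, 0, 1],
    [-3.7, -0.5, 0, 0, 0, 0, 1],
    [-3.7, -0.5, 0, 0, 0, 0, 1],
    [-3.7, -0.5, 0, 0, 0, 0, 1],
    [-3.7, -0.5, 0, 0, 0, 0, 1],
    [-3.7, -0.5, 0, 0, 0, 0, 1],
    [-3.7, -0.5, 0, 0, 0, 0, 1],
    [-3.7, -0.5, 0, 0, 0, 0, 1],
    [0, 0, 0, 0, 0, 0, 1],
    [0, 0, 0, 0, 0, 0, 1]
  ]
}}

```text
clock: 7.85
tool_pos: [0.6481, -0.0651, 0.0106]
eef_rot: [0.659, 0.752, -0.0, -0.0]
contact_force: [-0.5, -0.8, 0.2]
opening: 0.005
finger_force: 0.0
```

{"fn": "step_arm", "kwargs": {
  "series": [
    [20, 3, 0, 0, 0, 0, 1],
    [10, 1, 30, 0, 0, 0, 1],
    [0, 0, 50, 0, 0, 0, 1],
    [0, -45, 20, 0, 0, 0, 1],
    [0, -45, 0, 0, 0, 0, 1],
    [0, -45, 0, 0, 0, 0, 1],
    [0, -45, 0, 0, 0, 0, 1],
    [-40, -20, 0, 0, 0, 0, 1],
    [-40, 0, 0, 0, 0, 0, 1],
    [-40, 0, 0, 0, 0, 0, 1],
    [0, 0, 0, 0, 0, 0, 1]
  ]
}}

```text
clock: 8.95
tool_pos: [0.5494, -0.2618, 0.1097]
eef_rot: [0.661, 0.75, -0.003, -0.005]
contact_force: [-0.0, -1.1, -0.0]
opening: 0.007
finger_force: 0.0
```

```bash
python3 b.py b2
```

```text
((613.2870483398438, -108.14534759521484), (50.73815155029297, 140.26519775390625), 6.816763877868652) [ 347  214   59   28 1184]
local (np.float64(-148.4216908722495), np.float64(8.402821141646893)) angle -0.70065445
tcp [ 554.45245437 -261.58182664  110.36390072] (np.float64(-292.84221794006663), np.float64(86.80546083216079))
```

{"fn": "step_arm", "kwargs": {
  "series": [
    [0, 35, 0, 0, 0, 0, 1],
    [0, 35, 0, 0, 0, 0, 1],
    [0, 35, 0, 0, 0, 0, 1],
    [3, 36, 0, 0, 0, 0, 1],
    [0, 0, 0, 0, 0, 0, 1],
    [0, 0, -25, 0, 0, 0, 1],
    [0, 0, -25, 0, 0, 0, 1],
    [0, 0, -25, 0, 0, 0, 1],
    [0, 0, -15, 0, 0, 0, 1],
    [0, 0, -10, 0, 0, 0, 1],
    [0, 0, 0, 0, 0, 0, 1],
    [0, 0, 0, 0, 0, 0, 1]
  ]
}}

```text
clock: 10.2
tool_pos: [0.5623, -0.12, 0.0112]
eef_rot: [0.659, 0.752, 0.0, 0.001]
contact_force: [-1.1, -0.1, 0.3]
opening: 0.0
finger_force: 0.0
```

{"fn": "step_arm", "kwargs": {
  "series": [
    [3.2, 0.4, 0, 0, 0, 0, 1],
    [3.2, 0.4, 0, 0, 0, 0, 1],
    [3.2, 0.4, 0, 0, 0, 0, 1],
    [3.2, 0.4, 0, 0, 0, 0, 1],
    [3.2, 0.4, 0, 0, 0, 0, 1],
    [3.2, 0.4, 0, 0, 0, 0, 1],
    [0, 0, 0, 0, 0, 0, 1],
    [0, 0, 0, 0, 0, 0, 1]
  ]
}}

```text
clock: 11.0
tool_pos: [0.5813, -0.1173, 0.0107]
eef_rot: [0.659, 0.752, 0.0, 0.0]
contact_force: [-0.5, -0.6, 0.2]
opening: 0.004
finger_force: 0.2
```

{"fn": "step_arm", "kwargs": {
  "series": [
    [-20, -3, 0, 0, 0, 0, 1],
    [-30, -30, 0, 0, 0, 0, 1],
    [0, -45, 0, 0, 0, 0, 1],
    [0, -45, 0, 0, 0, 0, 1],
    [30, -15, 0, 0, 0, 0, 1],
    [30, 0, 0, 0, 0, 0, 1],
    [0, 0, 0, 0, 0, 0, 1],
    [0, 0, 0, 0, 0, 0, 1]
  ]
}}

```text
clock: 11.8
tool_pos: [0.5913, -0.2547, 0.0105]
eef_rot: [0.659, 0.752, 0.0, 0.0]
contact_force: [-0.1, 0.6, 0.3]
opening: 0.005
finger_force: 0.0
```

```bash
python3 b.py b3
```

```text
((619.9445190429688, -107.06138610839844), (50.93894577026367, 140.13710021972656), 7.561245918273926) [ 346  211   59   28 1178]
local (np.float64(-148.2180265650114), np.float64(1.6607584366710517)) angle 0.04383615
tcp [ 590.03827789 -254.79162614   10.38499376] (np.float64(-290.76598490778827), np.float64(50.63714714574626))
```

{"fn": "step_arm", "kwargs": {
  "series": [
    [15, 16, 0, 0, 0, 0, 1],
    [15, 16, 0, 0, 0, 0, 1],
    [13, 15, 0, 0, 0, 0, 1],
    [0, 0, 0, 0, 0, 0, 1],
    [0, 0, 0, 0, 0, 0, 1]
  ]
}}

```text
clock: 12.35
tool_pos: [0.633, -0.2084, 0.0106]
eef_rot: [0.659, 0.752, -0.001, -0.0]
contact_force: [0.2, -0.7, -0.7]
opening: 0.001
finger_force: 0.0
```

{"fn": "step_arm", "kwargs": {
  "series": [
    [-0.7, 6, 0, 0, 0, 0, 1],
    [-0.7, 6, 0, 0, 0, 0, 1],
    [-0.7, 6, 0, 0, 0, 0, 1],
    [-0.7, 6, 0, 0, 0, 0, 1],
    [-0.7, 6, 0, 0, 0, 0, 1],
    [-0.7, 6, 0, 0, 0, 0, 1],
    [-0.7, 6, 0, 0, 0, 0, 1],
    [-0.7, 6, 0, 0, 0, 0, 1],
    [-0.7, 6, 0, 0, 0, 0, 1],
    [-0.7, 6, 0, 0, 0, 0, 1],
    [-0.7, 6, 0, 0, 0, 0, 1],
    [-0.7, 6, 0, 0, 0, 0, 1],
    [-0.7, 6, 0, 0, 0, 0, 1],
    [-0.7, 6, 0, 0, 0, 0, 1],
    [-0.7, 6, 0, 0, 0, 0, 1],
    [0, 0, 0, 0, 0, 0, 1],
    [0, 0, 0, 0, 0, 0, 1]
  ]
}}

```text
clock: 14.05
tool_pos: [0.6234, -0.1178, 0.0107]
eef_rot: [0.659, 0.752, 0.0, -0.0]
contact_force: [0.1, 0.8, 0.1]
opening: 0.005
finger_force: 0.0
```

{"fn": "step_arm", "kwargs": {
  "series": [
    [2, -15, 0, 0, 0, 0, 1],
    [5, -40, 0, 0, 0, 0, 1],
    [5, -40, 0, 0, 0, 0, 1],
    [0, 0, 0, 0, 0, 0, 1],
    [0, 0, 0, 0, 0, 0, 1]
  ]
}}

```text
clock: 14.55
tool_pos: [0.6347, -0.2168, 0.0107]
eef_rot: [0.661, 0.75, -0.001, 0.001]
contact_force: [0.4, 0.6, 0.4]
opening: 0.006
finger_force: 0.0
```

```bash
python3 b.py b4 0.03
```

```text
((612.46728515625, -38.16227722167969), (50.985870361328125, 139.0315704345703), 7.721304416656494) [ 319  215   58   28 1160]
local (np.float64(-78.93286768833805), np.float64(0.059823892490037577)) angle 0.20390846
tcp [ 635.0218891  -214.1826114    10.58014821] (np.float64(-256.3910953545505), np.float64(0.7273853454158753))
```

View pics/b4.png

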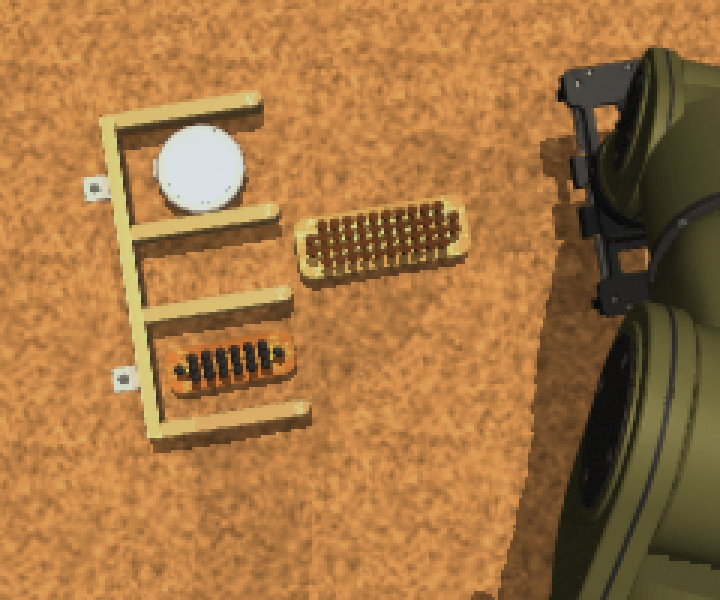

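The brush is aligned with the bay at (−79, 0.1) mm, 0.2°. Its leading end, around (305,250) in the crop, sits just in front of the bay mouth between the dividers.

{"fn": "step_arm", "kwargs": {
  "series": [
    [-5.2, 43.6, 0, 0, 0, 0, 1],
    [-5.2, 40, 0, 0, 0, 0, 1],
    [0, 0, 0, 0, 0, 0, 1],
    [-0.8, 6, 0, 0, 0, 0, 1],
    [-0.8, 6, 0, 0, 0, 0, 1],
    [-0.8, 6, 0, 0, 0, 0, 1],
    [-0.8, 6, 0, 0, 0, 0, 1],
    [-0.8, 6, 0, 0, 0, 0, 1],
    [-0.8, 6, 0, 0, 0, 0, 1],
    [-0.8, 6, 0, 0, 0, 0, 1],
    [-0.8, 6, 0, 0, 0, 0, 1],
    [0, 0, 0, 0, 0, 0, 1]
  ]
}}

```text
clock: 15.8
tool_pos: [0.6185, -0.08, 0.0107]
eef_rot: [0.659, 0.752, 0.0, -0.0]
contact_force: [0.5, -0.6, 0.2]
opening: 0.003
finger_force: 0.0
```

{"fn": "step_arm", "kwargs": {
  "series": [
    [-0.8, 6, 0, 0, 0, 0, 1],
    [-0.8, 6, 0, 0, 0, 0, 1],
    [-0.8, 6, 0, 0, 0, 0, 1],
    [-0.8, 6, 0, 0, 0, 0, 1],
    [0, 0, 0, 0, 0, 0, 1],
    [0, 0, 0, 0, 0, 0, 1]
  ]
}}

```text
clock: 16.4
tool_pos: [0.6153, -0.0571, 0.0107]
eef_rot: [0.659, 0.752, 0.0, -0.0]
contact_force: [0.4, -0.7, 0.4]
opening: 0.006
finger_force: 0.0
```

{"fn": "step_arm", "kwargs": {
  "series": [
    [-0.8, 6, 0, 0, 0, 0, 1],
    [-0.8, 6, 0, 0, 0, 0, 1],
    [-0.8, 6, 0, 0, 0, 0, 1],
    [-0.8, 6, 0, 0, 0, 0, 1],
    [-0.8, 6, 0, 0, 0, 0, 1],
    [-0.8, 6, 0, 0, 0, 0, 1],
    [-0.8, 6, 0, 0, 0, 0, 1],
    [-0.8, 6, 0, 0, 0, 0, 1],
    [0, 0, 0, 0, 0, 0, 1]
  ]
}}

```text
clock: 17.3
tool_pos: [0.6088, -0.008, 0.0107]
eef_rot: [0.659, 0.752, 0.0, -0.0]
contact_force: [-0.4, 0.5, -0.0]
opening: 0.001
finger_force: 0.0
```

{"fn": "step_arm", "kwargs": {
  "series": [
    [-0.4, 3, 0, 0, 0, 0, 1],
    [-0.4, 3, 0, 0, 0, 0, 1],
    [-0.4, 3, 0, 0, 0, 0, 1],
    [-0.4, 3, 0, 0, 0, 0, 1],
    [-0.2, 1.5, 0, 0, 0, 0, 1],
    [-0.2, 1.5, 0, 0, 0, 0, 1],
    [0, 0, 0, 0, 0, 0, 1]
  ]
}}

```text
clock: 18.0
tool_pos: [0.6069, 0.0057, 0.0107]
eef_rot: [0.659, 0.752, 0.0, -0.0]
contact_force: [0.3, -0.6, -0.2]
opening: 0.007
finger_force: 0.0
```

{"fn": "step_arm", "kwargs": {
  "series": [
    [-0.1, 1, 0, 0, 0, 0, 1],
    [-0.1, 1, 0, 0, 0, 0, 1],
    [0, 0, 0, 0, 0, 0, 1]
  ]
}}

```text
clock: 18.3
tool_pos: [0.6068, 0.0074, 0.0107]
eef_rot: [0.659, 0.752, 0.0, -0.0]
contact_force: [-0.0, 0.6, 0.5]
opening: 0.006
finger_force: 0.3
```

{"fn": "step_arm", "kwargs": {
  "series": [
    [-0.1, 1, 0, 0, 0, 0, 1],
    [-0.1, 1, 0, 0, 0, 0, 1],
    [0, 0, 0, 0, 0, 0, 1]
  ]
}}

```text
clock: 18.6
tool_pos: [0.6066, 0.0095, 0.0107]
eef_rot: [0.659, 0.752, 0.0, -0.0]
contact_force: [0.3, -0.7, 0.4]
opening: 0.008
finger_force: 0.2
```

{"fn": "step_arm", "kwargs": {
  "series": [
    [-0.1, 1, 0, 0, 0, 0, 1],
    [0, 0, 0, 0, 0, 0, 1]
  ]
}}

```text
clock: 18.8
tool_pos: [0.6065, 0.0105, 0.0108]
eef_rot: [0.659, 0.752, 0.0, -0.0]
contact_force: [0.3, 0.8, 0.7]
opening: 0.003
finger_force: 0.2
```

{"fn": "step_arm", "kwargs": {
  "series": [
    [-0.1, 1, 0, 0, 0, 0, 1],
    [0, 0, 0, 0, 0, 0, 1]
  ]
}}

```text
clock: 19.0
tool_pos: [0.6064, 0.0115, 0.0107]
eef_rot: [0.659, 0.752, 0.0, -0.0]
contact_force: [0.3, -0.5, 0.0]
opening: 0.007
finger_force: 0.3
```

{"fn": "step_arm", "kwargs": {
  "series": [
    [-0.1, 1, 0, 0, 0, 0, 1],
    [0, 0, 0, 0, 0, 0, 1]
  ]
}}

```text
clock: 19.2
tool_pos: [0.6063, 0.0116, 0.0107]
eef_rot: [0.659, 0.752, -0.0, 0.0]
contact_force: [0.4, -2.7, -0.2]
opening: 0.005
finger_force: 1.2
```

The last step met resistance: −2.7 N and the tool stopped advancing, so the brush is against the board. I'll back away and check.

{"fn": "step_arm", "kwargs": {
  "series": [
    [1, -8, 0, 0, 0, 0, 1],
    [3, -20, 0, 0, 0, 0, 1],
    [5, -45, 0, 0, 0, 0, 1],
    [5, -45, 0, 0, 0, 0, 1],
    [0, 0, 0, 0, 0, 0, 1],
    [0, 0, 0, 0, 0, 0, 1]
  ]
}}

```text
clock: 19.8
tool_pos: [0.62, -0.1077, 0.0107]
eef_rot: [0.661, 0.751, -0.0, 0.0]
contact_force: [-0.2, 0.3, 0.4]
opening: 0.007
finger_force: 0.0
```

```bash
cat > f.py <<'E'
from h import *
c=r.get_calibration("top");p,D=r.snapshot("top");cv2.imwrite("pics/f.png",p[150:350,220:460].repeat(3,0).repeat(3,1))
R=(602.2,40.1,1.702);P=cloud(c,D)*1000
a=R[2];d=P[...,:2]-R[:2];L=np.stack([d@[np.cos(a),np.sin(a)],d@[-np.sin(a),np.cos(a)]],-1)
m=(abs(L[...,1])<24)&(L[...,0]>-60)&(L[...,0]<117)&(P[...,2]>14)&(P[...,2]<30)
q=L[m];print("brush wood x",np.percentile(q[:,0],[0.5,99.5]),"mid y",np.percentile(q[:,1],[1,99]))
E
python3 f.py
```

```text
brush wood x [-19.42827275 116.44090828] mid y [-23.76046404  23.33202118]
```

View pics/f.png

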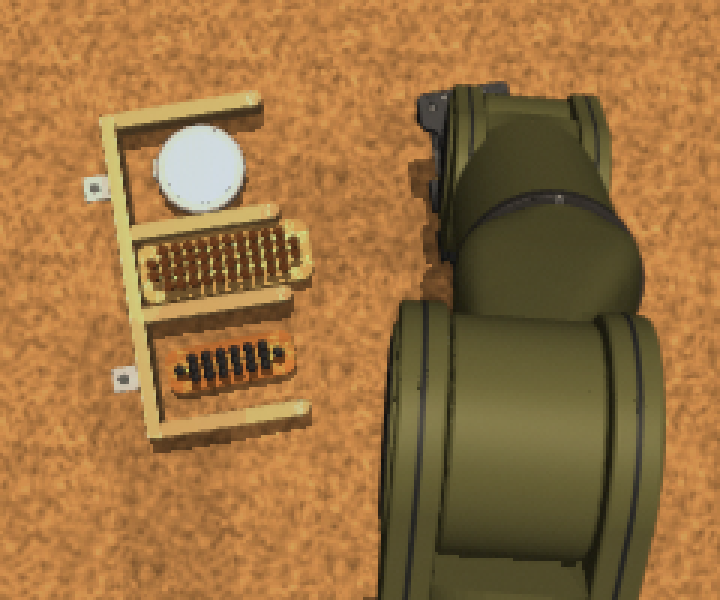

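The brush lies in the middle bay between the dividers, with its leading end at the back board near (138,265) and its outer end 19.4 mm out (expected 20). The tin and the small brush haven't moved, and the gripper is clear.

```bash
python3 -c "
from plant import r
print(r.finish_job())"
```

```text
the job is handed in; nothing more can be done
None
```

The job is handed in: the brush lies flat in the middle bay with its leading end against the back board, pushed with the shut fingertips only; the small brush and polish tin look unmoved in the last picture, and the arm never went near the bottle or the lidded tin.

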